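# Push the chopping board out over the shelf's end

## Task

A thin wooden chopping board lies on the low white shelf on the counter, its hanging hole towards the shelf's free end. With the fingertips push the board along the shelf, without lifting it, until the whole hole hangs clear past that end so that the next cook can take hold of it; leave at least three quarters of the board's length on the shelf, lying flat, straight along the shelf and not over its front edge. Leave the jar, the mug and the bowl where they stand.

Things in the scene. Friction and masses are not known exactly. Their poses are not given: they have to be found in the camera images.
- riser: Low white counter-top shelf, fixed: flat panel 240 mm deep (its x) by 560 mm long (its y), upper surface 120 mm above the counter. Origin: on the counter under the panel's centre, z up. Front edge (x -120 mm, robot side) and both ends are open; at the back (x +112 to +120 mm) a strip stands 20 mm above the panel. The jar stands near the +y end; the free end is at y -280 mm
- shelf_end (a point): middle of the upper edge of the shelf's free end: x 0, y -280 mm, z 120 mm in the shelf's own frame (same axes as the shelf)
- board: Thin loose wooden chopping board, 150 mm wide (its x), 240 mm long (its y), 8 mm thick, about 0.2 kg, corners rounded at 15 mm radius, flat on the shelf, roughly along it. Origin: centre of its underside, z up. A hanging hole near its -y end, the leading end, which starts wholly on the shelf; the +y end is the plain straight tail edge
- board_hole (a point): centre of the board's hanging hole at the underside: the hole is 18 mm across, its centre 26 mm from the board's -y end (x 0, y -94 mm in the board's frame)
- board_tail (a point): middle of the lower edge of the board's plain tail end (x 0, y +120 mm in the board's frame)
- jar: bystander: glass jar with steel lid, 56 mm across, 75 mm high, standing on the shelf near its +y end, behind the board's tail. Origin: centre of its underside
- mug: bystander: white mug, 76 mm across plus handle, 90 mm high, on the counter either close behind the shelf's back or beyond its free end. Origin: centre of its underside
- bowl: bystander: steel bowl, 110 mm across, 50 mm high, on the counter at the other of these two places. Origin: centre of its underside

How it is judged:
At the end, for the whole second after the job is handed in: Hole centre 8 to 36 mm past the shelf's free end; board flat on the shelf (height within 4 mm, tilt under 0.03 rad), within 0.1 rad of its length, its centre at most 50 mm in front of the shelf's middle line, at rest; jar, mug and bowl within 20 mm of where they stood (y of board_hole in the frame of riser between -0.316 and -0.288 m and angle between the y axis of board and the y axis of riser, either way round below 0.1 rad and x of board in the frame of riser above -0.05 m and z of board in the frame of riser between 0.116 and 0.124 m and angle between board's own z axis and vertical below 0.03 rad and linear speed of board below 0.01 m/s and distance of each of jar, mug, bowl from where it was at the start of the episode below 0.02 m); the robot touches nothing.
It fails at once if the board is lifted off the shelf or tipped (z of any of board_hole, board_tail in the frame of riser above 0.132 m or angle between board's own z axis and vertical above 0.1 rad).
It fails at once if the board falls off the shelf (z of board in the frame of riser below 0.1 m).
It fails at once if something other than the fingers, such as the arm or the gripper's body, presses on the board (contact force between the arm and board above 2 N).
It fails at once if the jar, the mug or the bowl is pushed away or tipped (distance of any of jar, mug, bowl from where it was at the start of the episode above 0.02 m or angle between any of jar, mug, bowl's own z axis and vertical above 0.3 rad).
It also fails if it takes over 40 s, if anything falls off the work surface, if the arm or the gripper's body presses on something with over 40 N, if the wrist force passes 120 N, or if a joint passes its speed limit or range.

## Robot

A 6-joint arm with a two-finger parallel gripper is mounted at the origin on the work surface. World frame = base frame: x ahead of the robot, y to its left, z up, the work surface at z = 0. Lengths are in m, angles in rad, forces in N, time in s.
With the tool pointing down it reaches from about 0.25 to 0.8 m from the base axis. Payload 3.9 kg.
Tool frame: the origin (TCP) lies on the centre line of the jaws, within the pads' length; the fingertips stand 17 mm ahead of it and the grasp point (between the pads) lies 2 mm behind it; z points along the fingers, y is the line along which they close (so a half turn about z gives the same grasp; the last joint's range is limited). The gripper opens to 85 mm and grips with 20 to 120 N. Pads are 22 mm wide; open, the fingers measure 114 mm over their backs; the gripper's body (76 mm by 85 mm) begins 54 mm behind the grasp point. The pads swing forward as they close: fully open they stand 13 mm farther back than shut.
Start: joints at [1.196, 0.26, -0.138, 1.173, 0, 1.571], TCP at [0.192, 0.489, 0.213] pointing down, gripper open.
Joint ranges: [-2.78, 2.78], [-0.83, 1.72], [-1.28, 1.37], [-1.9, 2.12], [-1.57, 1.48], [-3.14, 3.14]. Speed limits (rad/s): [2.57, 2.57, 3.14, 3.14, 3.14, 3.14].

## Interface

Orientations are given as a unit quaternion [x, y, z, w].
In Python, from station import r gives the robot as it stands.
- The arm moves only by the tool move_arm, never from a script. Its argument "deltas" is a list of rows, each an object with "travel": the shift along the world's x, y, z each as a share of 400 mm, from -1 to 1, a list of three; "yaw": the turn about the world's z as a share of pi rad, from -1 to 1; "hand": the closure, from -1 (fully open) to 1 (shut), so that 0 is half open. A call has 1 to 5 rows; each row is the pose to reach, as a shift and turn from the pose commanded when the call began, turning the shorter way round; what a row does not reach only later rows make up. A row lasts 1/10 s, in which the tool goes at most 50 mm and 8.59 degrees, less where a joint would pass 70% of its speed; a pose out of reach is approached as far as the arm can. A call with a number of a shift or a turn outside -1 to 1 is refused whole. A call with a gripper value outside its range is refused whole. The fingers move at their own pace and stop on an object; "force" is the grip in N (left out, the last holds). Time passes only in rows, so rows that repeat a pose let the fingers close. It gives the time, the measured TCP pose, the force, the opening and the grip force at its end, in the units of the state.
- r.sense(): the state, without advancing time (a new reading comes with each control period).
- r.snapshot(name): name is "side" or "top"; returns the picture (480x640x3 uint8, red, green, blue); there is no depth.
- r.camera_params(name): a dict with "vertical_fov" (degrees; the focal length in pixels is half the picture's height over the tangent of half this angle, whatever the lens; pixels are square), "cx", "cy" (the principal point, pixels), "eye" and "rotation" of the camera in the world. Camera axes: x right, y up, looking along -z (the intrinsics and any distortion apply to the point x, -y, -z); pixel columns grow to the right and rows downward; lengths in m; the calibration is good to about 2 mm. A picture is of the moment at which its call begins. camera_params takes no time and is no camera call.
- r.close_job(): hands the job in; it is judged then, once.
The state is a dict: "time": time; "joint_pos": joint angles; "dq": joint speeds; "joint_torque": joint torques, N m; "ee_pos": TCP position; "tool_rot": TCP orientation; "force": force on the tool from outside, world axes, zero at the start; "moment": the same for the moment, N m; "grip_width": finger opening in m; "gripper_force": force on a finger pad.
Only numpy, scipy, OpenCV 4.12 (cv2) and the standard library are available. Lean on these libraries where they do the work, as an engineer would, in place of code of your own. Each camera call takes 0.05 s, during which the arm holds its last target. There are 200 camera calls.

## Working session

There is one attempt and no reset: what is moved stays moved. The work goes in short steps, Python scripts to look and compute and a tool call to move; the robot and the scene stay as the last step left them, time stands still between calls to the robot, and variables do not carry over. Pictures are saved under pics/ and viewed, at most 10 in all, crops included, and the job is handed in when it is done.

Besides the shell and the picture viewer there is one more tool, called after "Request:" as name(argument=value, ...), one argument or row to a line, values as JSON. move_arm: Moves the arm, as the interface text tells. Shift numbers are shares of 400 mm and turn numbers shares of pi rad, none past 1 either way. Its arguments: {"type":"object","properties":{"deltas":{"type":"array"},"force":{"type":"number"}},"required":["deltas"]}

```bash
mkdir -p pics
python3 - <<'E'
from station import r
import cv2
for n in("top","side"):
    cv2.imwrite(f"pics/{n}0.png",r.snapshot(n)[:,:,::-1]); print(n,r.camera_params(n))
s=r.sense();print(s["time"],s["ee_pos"],s["tool_rot"],s["grip_width"])
E
```

```text
top {'vertical_fov': 54.95829753870712, 'cx': 320.3809735181224, 'cy': 241.99247236767843, 'eye': array([ 0.42321175, -0.01910138,  1.06443408]), 'rotation': array([-0.05602655,  0.06825521,  0.70954793, -0.69910228])}
side {'vertical_fov': 53.404383423073114, 'cx': 326.8637945095764, 'cy': 235.83521845044754, 'eye': array([ 0.4029823 , -0.85141447,  0.69949204]), 'rotation': array([ 0.45667331, -0.06227411, -0.09668949,  0.88216924])}
0.1 [0.19195642 0.48794877 0.21224679] [ 1.86310925e-01  9.82490428e-01 -8.76008907e-04 -1.75614962e-04] 0.08546890881499143
```

View pics/top0.png

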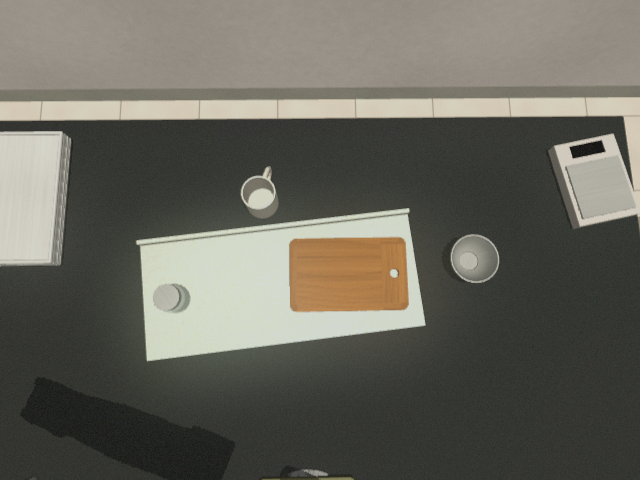

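View pics/side0.png

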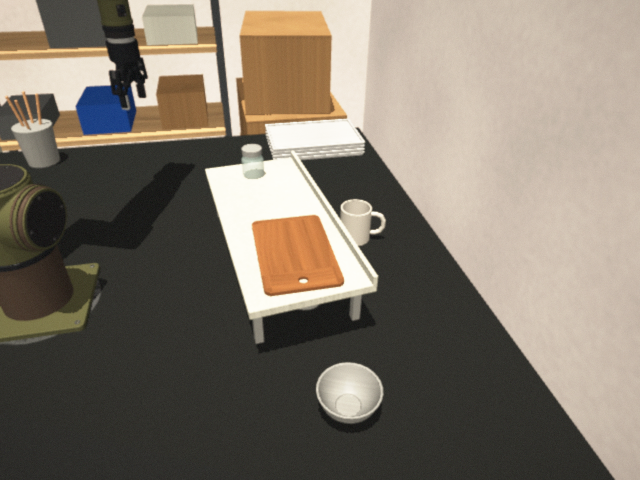

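```bash
cat > h.py <<'E'
import cv2,numpy as np
from station import r
from scipy.spatial.transform import Rotation as R
def unproj(n,uv,z):
    c=r.camera_params(n);f=240/np.tan(np.radians(c["vertical_fov"]/2))
    uv=np.atleast_2d(np.asarray(uv,float))
    d=np.c_[(uv[:,0]-c["cx"])/f,-(uv[:,1]-c["cy"])/f,-np.ones(len(uv))]@R.from_quat(c["rotation"]).as_matrix().T
    return c["eye"][:2]+d[:,:2]*((z-c["eye"][2])/d[:,2])[:,None]
def board(im):
    hsv=cv2.cvtColor(im,cv2.COLOR_RGB2HSV)
    m=((hsv[:,:,1]>100)&(hsv[:,:,2]>60)&(hsv[:,:,0]<25)).astype(np.uint8)
    m[:200]=0;m[380:]=0
    c=max(cv2.findContours(m,cv2.RETR_EXTERNAL,cv2.CHAIN_APPROX_NONE)[0],key=cv2.contourArea)
    p=unproj("top",c[:,0,:],.128)
    return cv2.minAreaRect((p*1000).astype(np.float32)),m
E
python3 - <<'E'
from h import *
im=cv2.imread("pics/top0.png")[:,:,::-1].copy()
b,m=board(im);print("board",b,cv2.boxPoints(b))
# hole
x0,y0=380,260;sub=1-m[y0:y0+28,x0:x0+25];n,l,s,c=cv2.connectedComponentsWithStats(sub)
print(s,c+[x0,y0])
g=cv2.cvtColor(im,cv2.COLOR_RGB2GRAY)
print("hole",unproj("top",[[394,273]],.128))
w=((g>110)).astype(np.uint8);w[:205]=0;w[:,430:]=0;w|=m
n,l,s,c=cv2.connectedComponentsWithStats(w);k=1+s[1:,4].argmax()
ct=cv2.findContours((l==k).astype(np.uint8),0,1)[0][0]
ap=cv2.approxPolyDP(ct,4,True)[:,0];print(ap.tolist());
print(unproj("top",ap,.12).round(4).tolist())
front=np.array([[148,360],[424,325.5]]);print(unproj("top",front,.12))
print("free end edge cols",[(v,np.where((l==k)[v])[0].max()) for v in range(222,325,12)])
print("front rows",[(u,np.where((l==k)[:,u])[0].max()) for u in range(152,424,30)])
print("jar",unproj("top",[[167,297]],.195),"mug",unproj("top",[[258,187]],.09),"bowl",unproj("top",[[475,259]],.05))
E
```

```text
board ((523.6317138671875, -92.57534790039062), (237.80459594726562, 147.58035278320312), 89.57795715332031) [[ 448.9677   -210.93088 ]
 [ 596.54407  -212.01794 ]
 [ 598.2957     25.780182]
 [ 450.71936    26.867249]]
[[  0   0  25  28 636]
 [ 10   9   8   9  64]] [[391.8490566  273.55031447]
 [393.5        273.        ]]
hole [[ 0.52329851 -0.18604014]]
[[409, 209], [136, 240], [147, 361], [425, 325]]
[[0.6593, -0.2252], [0.6003, 0.3443], [0.3568, 0.3097], [0.4178, -0.2456]]
[[ 0.35866236  0.30781508]
 [ 0.41681498 -0.24354871]]
free end edge cols [(222, np.int64(408)), (234, np.int64(410)), (246, np.int64(412)), (258, np.int64(414)), (270, np.int64(416)), (282, np.int64(418)), (294, np.int64(420)), (306, np.int64(422)), (318, np.int64(424))]
front rows [(152, np.int64(360)), (182, np.int64(356)), (212, np.int64(352)), (242, np.int64(348)), (272, np.int64(345)), (302, np.int64(341)), (332, np.int64(337)), (362, np.int64(333)), (392, np.int64(329)), (422, np.int64(325))]
jar [[0.47739971 0.25220768]] mug [[0.72033841 0.09699622]] bowl [[ 0.56033797 -0.38248343]]
```

Request:
move_arm(
  deltas=[
    {"travel":[0.04,-0.06,0.1],"yaw":-0.03,"hand":-1},
    {"travel":[0.1,-0.14,0.2],"yaw":-0.07,"hand":-1},
    {"travel":[0.17,-0.23,0.2],"yaw":-0.11,"hand":-1},
    {"travel":[0.24,-0.32,0.2],"yaw":-0.15,"hand":-1},
    {"travel":[0.31,-0.4,0.2],"yaw":-0.18,"hand":-1},
  ],
)

```text
time: 0.6
ee_pos: [0.3169, 0.3268, 0.2933]
tool_rot: [0.455, 0.891, 0.0, 0.0]
force: [-0.6, 0.2, -0.4]
grip_width: 0.0855
gripper_force: 0.0
```

Request:
move_arm(
  deltas=[
    {"travel":[0.07,-0.09,0],"yaw":-0.04,"hand":-1},
    {"travel":[0.16,-0.19,0],"yaw":-0.08,"hand":-1},
    {"travel":[0.24,-0.29,0],"yaw":-0.12,"hand":-1},
    {"travel":[0.33,-0.4,0],"yaw":-0.15,"hand":-1},
    {"travel":[0.41,-0.5,0],"yaw":-0.167,"hand":-1},
  ],
)

```text
time: 1.1
ee_pos: [0.4727, 0.1369, 0.2927]
tool_rot: [0.67, 0.743, -0.0, -0.0]
force: [0.2, 0.8, 0.7]
grip_width: 0.0854
gripper_force: 0.0
```

Request:
move_arm(
  deltas=[
    {"travel":[0.04,-0.07,0],"yaw":0,"hand":-1},
    {"travel":[0.08,-0.13,-0.05],"yaw":0,"hand":-1},
    {"travel":[0.08,-0.13,-0.15],"yaw":0,"hand":-1},
    {"travel":[0.08,-0.13,-0.25],"yaw":0,"hand":-1},
    {"travel":[0.08,-0.13,-0.31],"yaw":0,"hand":-1},
  ],
)

```text
time: 1.6
ee_pos: [0.5019, 0.0859, 0.1656]
tool_rot: [0.669, 0.743, -0.002, -0.002]
force: [0.2, 0.5, -0.3]
grip_width: 0.0855
gripper_force: 0.0
```

Run:
```python
from h import *
a=r.snapshot("side")[120:320,180:420,::-1];a=cv2.resize(a,(720,600),interpolation=2);cv2.imwrite("pics/s1.png",a)
s=r.sense();print(s["ee_pos"],s["tool_rot"],s["force"])
```

```text
[0.49973018 0.08571762 0.16259025] [ 0.66893914  0.74329895 -0.0040697  -0.00324684] [-1.46692732 -0.65144657 -2.28058709]
```

View pics/s1.png

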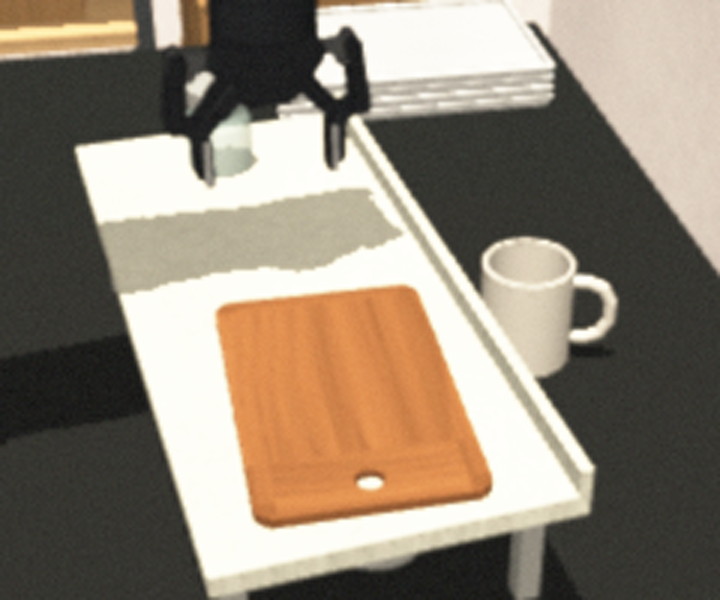

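Request:
move_arm(
  deltas=[
    {"travel":[0,0,0],"yaw":0,"hand":-1},
    {"travel":[0,0,0],"yaw":0,"hand":-1},
  ],
)

```text
time: 1.85
ee_pos: [0.5048, 0.087, 0.1702]
tool_rot: [0.669, 0.744, 0.001, 0.0]
force: [1.3, 0.3, -0.1]
grip_width: 0.0854
gripper_force: 0.0
```

Run:
```python
from h import *
s=r.sense();print(s["ee_pos"],s["tool_rot"],s["force"],s["joint_pos"],s["dq"])
```

```text
[0.50477373 0.08699006 0.17015703] [6.68651791e-01 7.43575275e-01 6.10470978e-04 4.68434511e-04] [ 1.29021815  0.3346619  -0.06062899] [ 1.70644976e-01  2.59619929e-01 -2.53517726e-01  1.05611984e+00
  2.03979333e-05  1.63543385e+00] [ 1.33597039e-03 -1.53431449e-02  2.26806862e-02 -2.97057473e-03
  5.06923475e-04  4.21253602e-06]
```

Request:
move_arm(
  deltas=[
    {"travel":[0.01,0,-0.04],"yaw":0,"hand":-1},
    {"travel":[0.01,0,-0.06],"yaw":0,"hand":-1},
    {"travel":[0.01,0,-0.07],"yaw":0,"hand":-1},
    {"travel":[0.01,0,-0.07],"yaw":0,"hand":-1},
  ],
)

```text
time: 2.25
ee_pos: [0.5079, 0.0868, 0.1413]
tool_rot: [0.669, 0.744, 0.0, -0.0]
force: [-0.0, 0.2, -0.0]
grip_width: 0.0857
gripper_force: 0.0
```

Request:
move_arm(
  deltas=[
    {"travel":[0,0,-0.005],"yaw":0,"hand":-1},
    {"travel":[0,0,-0.01],"yaw":0,"hand":-1},
    {"travel":[0,0,-0.01],"yaw":0,"hand":-1},
  ],
)

```text
time: 2.55
ee_pos: [0.5079, 0.0868, 0.137]
tool_rot: [0.669, 0.744, -0.0, 0.0]
force: [-1.0, 0.1, 0.3]
grip_width: 0.0857
gripper_force: 0.0
```

Request:
move_arm(
  deltas=[
    {"travel":[0,0,-0.005],"yaw":0,"hand":-1},
    {"travel":[0,0,-0.01],"yaw":0,"hand":-1},
    {"travel":[0,0,-0.01],"yaw":0,"hand":-1},
  ],
)

```text
time: 2.85
ee_pos: [0.5077, 0.0867, 0.1327]
tool_rot: [0.669, 0.744, -0.0, -0.0]
force: [-0.1, 0.6, 0.5]
grip_width: 0.0854
gripper_force: 0.0
```

Request:
move_arm(
  deltas=[
    {"travel":[0,0,-0.005],"yaw":0,"hand":-1},
    {"travel":[0,0,-0.005],"yaw":0,"hand":-1},
  ],
)

```text
time: 3.05
ee_pos: [0.5078, 0.0867, 0.1307]
tool_rot: [0.669, 0.744, -0.0, -0.0]
force: [-0.5, -0.4, 0.4]
grip_width: 0.0857
gripper_force: 0.0
```

Request:
move_arm(
  deltas=[
    {"travel":[0,0,-0.005],"yaw":0,"hand":-1},
    {"travel":[0,0,-0.005],"yaw":0,"hand":-1},
  ],
)

```text
time: 3.25
ee_pos: [0.5078, 0.0867, 0.1287]
tool_rot: [0.669, 0.744, -0.0, -0.0]
force: [-0.5, -0.0, 0.4]
grip_width: 0.0853
gripper_force: 0.0
```

Request:
move_arm(
  deltas=[
    {"travel":[0,0,-0.005],"yaw":0,"hand":-1},
    {"travel":[0,0,-0.005],"yaw":0,"hand":-1},
  ],
)

```text
time: 3.45
ee_pos: [0.5078, 0.0867, 0.1267]
tool_rot: [0.669, 0.744, -0.0, -0.0]
force: [-0.1, 0.4, -0.7]
grip_width: 0.0857
gripper_force: 0.0
```

Request:
move_arm(
  deltas=[
    {"travel":[0,0,-0.005],"yaw":0,"hand":-1},
    {"travel":[0,0,-0.005],"yaw":0,"hand":-1},
  ],
)

```text
time: 3.65
ee_pos: [0.5078, 0.0867, 0.1248]
tool_rot: [0.669, 0.744, -0.0, -0.0]
force: [-0.0, -0.3, -0.0]
grip_width: 0.0855
gripper_force: 0.0
```

Request:
move_arm(
  deltas=[
    {"travel":[0,0,-0.005],"yaw":0,"hand":-1},
    {"travel":[0,0,-0.005],"yaw":0,"hand":-1},
  ],
)

```text
time: 3.85
ee_pos: [0.5078, 0.0868, 0.1227]
tool_rot: [0.669, 0.744, -0.0, -0.0]
force: [-0.1, -0.2, 0.0]
grip_width: 0.0853
gripper_force: 0.0
```

Run:
```python
from h import *
a=r.snapshot("side")[120:320,180:420,::-1];a=cv2.resize(a,(720,600),interpolation=2);cv2.imwrite("pics/s2.png",a)
s=r.sense();print(s["ee_pos"],s["tool_rot"],s["force"])
```

```text
[0.50784564 0.08676204 0.1228582 ] [ 6.68705874e-01  7.43527019e-01 -1.28150312e-04 -9.83496733e-05] [-0.54352649  0.3739749   0.53207158]
```

View pics/s2.png

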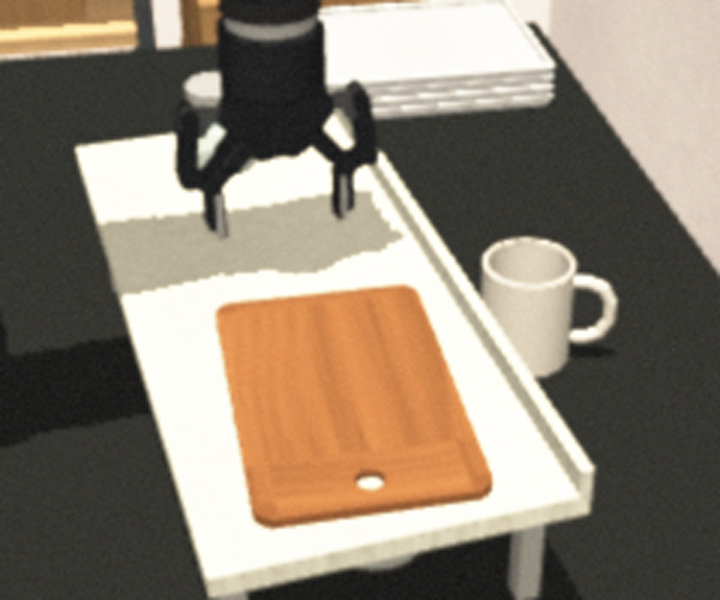

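Request:
move_arm(
  deltas=[
    {"travel":[0,0,-0.005],"yaw":0,"hand":-1},
    {"travel":[0,0,-0.005],"yaw":0,"hand":-1},
  ],
)

```text
time: 4.1
ee_pos: [0.5078, 0.0868, 0.1208]
tool_rot: [0.669, 0.744, -0.0, -0.0]
force: [-0.7, 0.2, 1.1]
grip_width: 0.0855
gripper_force: 0.0
```

Request:
move_arm(
  deltas=[
    {"travel":[0,0,-0.005],"yaw":0,"hand":-1},
    {"travel":[0,0,-0.005],"yaw":0,"hand":-1},
  ],
)

```text
time: 4.3
ee_pos: [0.5078, 0.0867, 0.1187]
tool_rot: [0.669, 0.744, -0.0, -0.0]
force: [0.7, -0.2, -0.1]
grip_width: 0.0852
gripper_force: 0.0
```

Run:
```python
from h import *
c=r.camera_params("side");f=240/np.tan(np.radians(c["vertical_fov"]/2))
for z in(.11,.12,.13,.14):
  for s in(-.047,.047):
    p=np.array([.5078+s*.9945,.0868+s*.105,z]);q=R.from_quat(c["rotation"]).as_matrix().T@(p-c["eye"])
    u=np.array([c["cx"]+f*q[0]/-q[2],c["cy"]-f*q[1]/-q[2]]);print(z,s,(u-[180,120])*3)
q=np.array([[77,148],[210,590],[372,172]])/3+[180,120]
print(unproj("side",q,.12))
a=r.snapshot("side")[150:250,210:330,::-1];a=cv2.resize(a,(720,600),interpolation=2);cv2.imwrite("pics/s3.png",a)
```

```text
0.11 -0.047 [219.61797937 280.4868483 ]
0.11 0.047 [338.51585728 261.32046637]
0.12 -0.047 [218.73152243 269.34832322]
0.12 0.047 [338.2654347  250.34687002]
0.13 -0.047 [217.83562208 258.09113959]
0.13 0.047 [338.01240794 239.25915801]
0.14 -0.047 [216.93012661 246.71339116]
0.14 0.047 [337.75673618 228.05554096]
[[ 0.36168575  0.30361268]
 [ 0.42083093 -0.25770494]
 [ 0.60447355  0.21251954]]
```

View pics/s3.png

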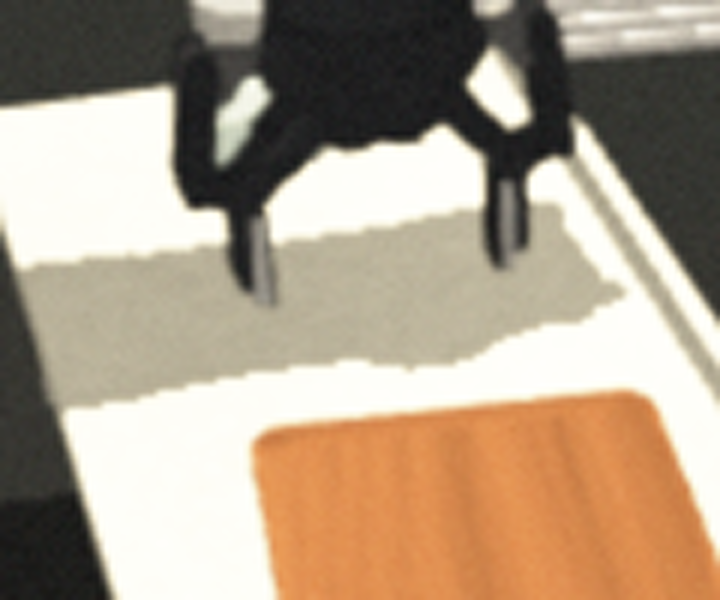

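Run:
```python
from h import *
im=r.snapshot("top");a=im[180:380,130:430,::-1];a=cv2.resize(a,(800,533),interpolation=2);cv2.imwrite("pics/t3.png",a)
c=r.camera_params("top");f=240/np.tan(np.radians(c["vertical_fov"]/2))
for z in(.12,.145,.18):
  for s in(-.047,.047):
    p=np.array([.5078+s*.9945,.0868+s*.105,z]);q=R.from_quat(c["rotation"]).as_matrix().T@(p-c["eye"])
    u=np.array([c["cx"]+f*q[0]/-q[2],c["cy"]-f*q[1]/-q[2]]);print(z,s,(u-[130,180])*8/3)
print(unproj("side",[[254.2,200.5],[293.5,194.5]],.12))
print(unproj("side",[[254.2,200.5],[293.5,194.5]],.145))
```

```text
0.12 -0.047 [354.14344837 335.89099954]
0.12 0.047 [342.01814727 214.0327801 ]
0.145 -0.047 [350.52895514 334.58125757]
0.145 0.047 [338.14452903 209.5073688 ]
0.18 -0.047 [345.12723756 332.62389986]
0.18 0.047 [332.36219614 202.75207364]
[[0.46826896 0.1222367 ]
 [0.56333196 0.13211335]]
[[0.46545242 0.08023219]
 [0.55641428 0.08968275]]
```

View pics/t3.png

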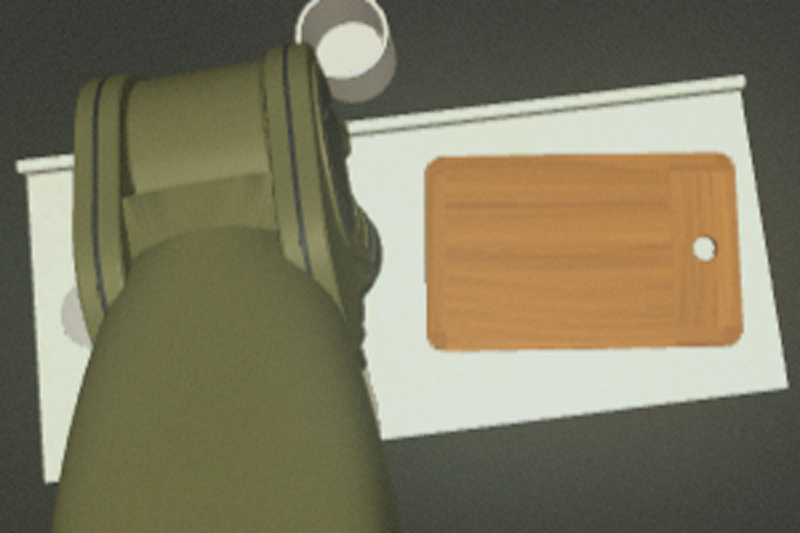

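Request:
move_arm(
  deltas=[
    {"travel":[0,0,-0.01],"yaw":0,"hand":-1},
    {"travel":[0,0,-0.02],"yaw":0,"hand":-1},
    {"travel":[0,0,-0.02],"yaw":0,"hand":-1},
  ],
)

```text
time: 4.7
ee_pos: [0.5073, 0.0867, 0.1102]
tool_rot: [0.669, 0.744, -0.001, -0.0]
force: [0.5, 0.2, -0.1]
grip_width: 0.085
gripper_force: 0.0
```

Run:
```python
from h import *
a=r.snapshot("side")[150:250,210:330,::-1];a=cv2.resize(a,(720,600),interpolation=2);cv2.imwrite("pics/s4.png",a)
s=r.sense();print(s["ee_pos"],s["force"])
```

```text
[0.50751453 0.08668781 0.11050796] [ 0.37962084 -0.97470784 -0.45066344]
```

View pics/s4.png

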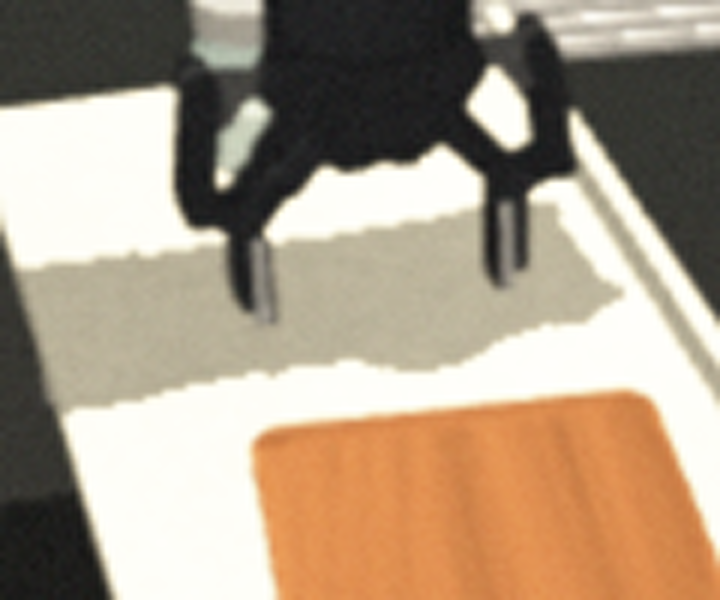

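Request:
move_arm(
  deltas=[
    {"travel":[0,0,-0.01],"yaw":0,"hand":-1},
    {"travel":[0,0,-0.015],"yaw":0,"hand":-1},
    {"travel":[0,0,-0.015],"yaw":0,"hand":-1},
  ],
)

```text
time: 5.05
ee_pos: [0.5076, 0.0867, 0.1046]
tool_rot: [0.669, 0.744, -0.0, -0.0]
force: [0.6, -0.4, -0.4]
grip_width: 0.0857
gripper_force: 0.0
```

Request:
move_arm(
  deltas=[
    {"travel":[0,0,-0.006],"yaw":0,"hand":-1},
    {"travel":[0,0,-0.006],"yaw":0,"hand":-1},
  ],
)

```text
time: 5.25
ee_pos: [0.5078, 0.0867, 0.1023]
tool_rot: [0.669, 0.744, -0.0, -0.0]
force: [-0.4, -0.2, 1.1]
grip_width: 0.085
gripper_force: 0.0
```

Request:
move_arm(
  deltas=[
    {"travel":[0,0,-0.006],"yaw":0,"hand":-1},
    {"travel":[0,0,-0.006],"yaw":0,"hand":-1},
  ],
)

```text
time: 5.45
ee_pos: [0.5078, 0.0867, 0.0999]
tool_rot: [0.669, 0.744, -0.0, -0.0]
force: [-0.1, 0.0, -0.3]
grip_width: 0.0851
gripper_force: 0.0
```

Request:
move_arm(
  deltas=[
    {"travel":[0,0,-0.006],"yaw":0,"hand":-1},
    {"travel":[0,0,-0.006],"yaw":0,"hand":-1},
  ],
)

```text
time: 5.65
ee_pos: [0.5078, 0.0867, 0.0975]
tool_rot: [0.669, 0.744, -0.0, -0.0]
force: [0.7, 0.0, -0.8]
grip_width: 0.0854
gripper_force: 0.0
```

Request:
move_arm(
  deltas=[
    {"travel":[0,0,-0.004],"yaw":0,"hand":-1},
    {"travel":[0,0,-0.004],"yaw":0,"hand":-1},
  ],
)

```text
time: 5.85
ee_pos: [0.5078, 0.0867, 0.096]
tool_rot: [0.669, 0.744, -0.0, -0.0]
force: [0.4, -0.2, -0.4]
grip_width: 0.085
gripper_force: 0.0
```

Request:
move_arm(
  deltas=[
    {"travel":[0,0,-0.004],"yaw":0,"hand":-1},
    {"travel":[0,0,-0.004],"yaw":0,"hand":-1},
  ],
)

```text
time: 6.05
ee_pos: [0.5079, 0.0868, 0.0944]
tool_rot: [0.669, 0.744, -0.0, -0.0]
force: [-0.0, -0.0, 0.3]
grip_width: 0.0851
gripper_force: 0.0
```

Run:
```python
from h import *
a=r.snapshot("side")[150:250,210:330,::-1];a=cv2.resize(a,(720,600),interpolation=2);cv2.imwrite("pics/s5.png",a)
s=r.sense();print(s["ee_pos"],s["force"])
```

```text
[0.50785098 0.08675169 0.09446569] [ 0.51700012 -0.09919232 -0.64641668]
```

View pics/s5.png

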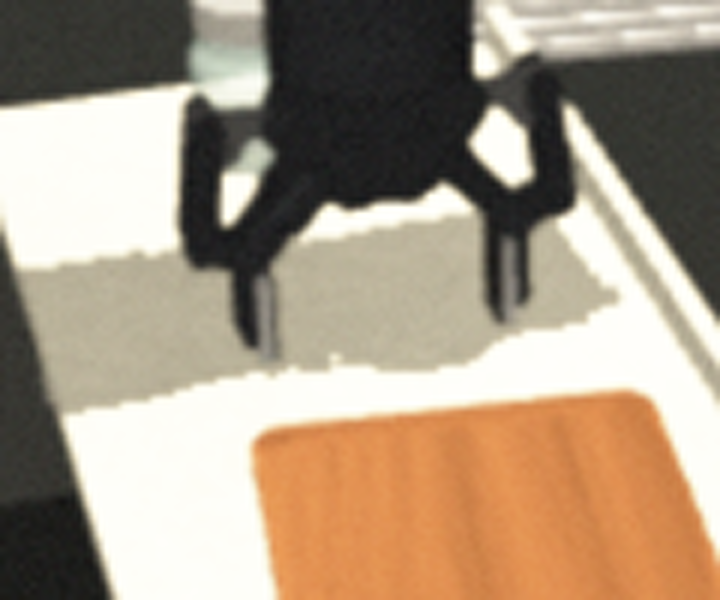

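Request:
move_arm(
  deltas=[
    {"travel":[0,0,-0.004],"yaw":0,"hand":-1},
    {"travel":[0,0,-0.004],"yaw":0,"hand":-1},
  ],
)

```text
time: 6.3
ee_pos: [0.5079, 0.0867, 0.0928]
tool_rot: [0.669, 0.744, -0.0, -0.0]
force: [0.2, -0.7, -0.4]
grip_width: 0.0857
gripper_force: 0.0
```

Request:
move_arm(
  deltas=[
    {"travel":[0,0,-0.004],"yaw":0,"hand":-1},
    {"travel":[0,0,-0.004],"yaw":0,"hand":-1},
  ],
)

```text
time: 6.5
ee_pos: [0.5078, 0.0867, 0.0912]
tool_rot: [0.669, 0.744, -0.0, -0.0]
force: [0.8, 0.0, -0.4]
grip_width: 0.0855
gripper_force: 0.0
```

Request:
move_arm(
  deltas=[
    {"travel":[0,0,-0.004],"yaw":0,"hand":-1},
    {"travel":[0,0,-0.004],"yaw":0,"hand":-1},
  ],
)

```text
time: 6.7
ee_pos: [0.5078, 0.0867, 0.0896]
tool_rot: [0.669, 0.744, -0.0, -0.0]
force: [-0.3, 0.4, -0.3]
grip_width: 0.0856
gripper_force: 0.0
```

Request:
move_arm(
  deltas=[
    {"travel":[0,0,-0.004],"yaw":0,"hand":-1},
    {"travel":[0,0,-0.004],"yaw":0,"hand":-1},
  ],
)

```text
time: 6.9
ee_pos: [0.5081, 0.0868, 0.0885]
tool_rot: [0.669, 0.744, 0.0, 0.0]
force: [0.0, 0.6, 2.9]
grip_width: 0.0851
gripper_force: 1.6
```

Request:
move_arm(
  deltas=[
    {"travel":[0,0,-0.004],"yaw":0,"hand":-1},
    {"travel":[0,0,-0.004],"yaw":0,"hand":-1},
  ],
)

```text
time: 7.1
ee_pos: [0.5082, 0.0868, 0.0885]
tool_rot: [0.669, 0.744, 0.001, 0.0]
force: [-2.6, -0.5, 14.3]
grip_width: 0.0855
gripper_force: 7.2
```

Request:
move_arm(
  deltas=[
    {"travel":[0,0,0.01],"yaw":0,"hand":-1},
    {"travel":[0,0,0.01],"yaw":0,"hand":-1},
    {"travel":[0.003,-0.025,0.01],"yaw":0,"hand":-1},
    {"travel":[0.005,-0.05,0.01],"yaw":0,"hand":-1},
    {"travel":[0.008,-0.075,0.01],"yaw":0,"hand":-1},
  ],
)

```text
time: 7.6
ee_pos: [0.5109, 0.0556, 0.0902]
tool_rot: [0.669, 0.743, -0.0, -0.0]
force: [0.2, -0.2, -0.2]
grip_width: 0.0858
gripper_force: 0.0
```

Request:
move_arm(
  deltas=[
    {"travel":[0.001,-0.012,0],"yaw":0,"hand":-1},
    {"travel":[0.003,-0.025,0],"yaw":0,"hand":-1},
    {"travel":[0.004,-0.037,0],"yaw":0,"hand":-1},
    {"travel":[0.005,-0.05,0],"yaw":0,"hand":-1},
  ],
)

```text
time: 8.0
ee_pos: [0.513, 0.0367, 0.0905]
tool_rot: [0.669, 0.744, 0.0, -0.0]
force: [-0.4, 0.8, 0.1]
grip_width: 0.0859
gripper_force: 0.5
```

Run:
```python
from h import *
s=r.sense();print(s["time"],s["ee_pos"],s["force"]);im=r.snapshot("top");b,m=board(im);print(b)
```

```text
8.0 [0.51299949 0.03665445 0.09050679] [-0.43600891  0.79012314  0.14993491]
((526.2710571289062, -110.23311614990234), (147.953857421875, 216.0011749267578), 0.8965983390808105)
```

Request:
move_arm(
  deltas=[
    {"travel":[0.002,-0.015,0],"yaw":0,"hand":-1},
    {"travel":[0.003,-0.03,0],"yaw":0,"hand":-1},
    {"travel":[0.005,-0.045,0],"yaw":0,"hand":-1},
    {"travel":[0.006,-0.06,0],"yaw":0,"hand":-1},
    {"travel":[0.008,-0.075,0],"yaw":0,"hand":-1},
  ],
)

```text
time: 8.55
ee_pos: [0.5163, 0.0062, 0.0906]
tool_rot: [0.669, 0.744, -0.0, -0.0]
force: [-0.4, 1.6, -0.3]
grip_width: 0.0854
gripper_force: 0.5
```

```bash
cat >> h.py <<'E'
def report():
    s=r.sense();im=r.snapshot("top");b,m=board(im)
    cs,hi=cv2.findContours(m,cv2.RETR_CCOMP,cv2.CHAIN_APPROX_NONE)
    X=np.array([.9945,.1048]);Y=np.array([-.1048,.9945]);O=np.array([.5071,.0447])
    for c,h in zip(cs,hi[0]):
        if h[3]>=0 and 30<cv2.contourArea(c)<150:
            M=cv2.moments(c);u=[M["m10"]/M["m00"],M["m01"]/M["m00"]];p=unproj("top",[u],.126)[0]-O;print("hole px",u,"shelf",p@X,p@Y)
    bx=cv2.boxPoints(b)/1000-O;print("box",b,"\ncorners shelf",np.c_[bx@X,bx@Y].round(4).tolist())
    t=s["ee_pos"][:2]-O;print("t",s["time"],"tcp shelf",t@X,t@Y,s["ee_pos"][2],s["force"].round(1))
    return im
E
python3 - <<'E'
from h import *
report()
E
```

```text
hole px [408.6946386946387, 262.4219114219114] shelf 0.01008887910405389 -0.2648716823667157
box ((539.841552734375, -149.85671997070312), (150.09872436523438, 191.9601593017578), 4.4900383949279785) 
corners shelf [[-0.0603, -0.099], [-0.0654, -0.2909], [0.0846, -0.2949], [0.0898, -0.103]]
t 8.55 tcp shelf 0.005118141460418524 -0.03920936418220224 0.09056112731266462 [-0.4  1.6 -0.3]
```

Request:
move_arm(
  deltas=[
    {"travel":[0.001,-0.012,0],"yaw":0,"hand":-1},
    {"travel":[0.003,-0.025,0],"yaw":0,"hand":-1},
    {"travel":[0.004,-0.037,0],"yaw":0,"hand":-1},
    {"travel":[0.005,-0.05,0],"yaw":0,"hand":-1},
    {"travel":[0.007,-0.062,0],"yaw":0,"hand":-1},
  ],
)

```text
time: 9.1
ee_pos: [0.5193, -0.0184, 0.0906]
tool_rot: [0.669, 0.744, 0.0, 0.0]
force: [-0.3, 1.7, -0.1]
grip_width: 0.0852
gripper_force: 0.6
```

Run:
```python
from h import *
report()
```

```text
hole px [420.0, 259.0] shelf 0.014335015844428424 -0.289161629616086
box ((546.2340087890625, -182.69760131835938), (152.2724609375, 171.7946014404297), 5.915733814239502) 
corners shelf [[-0.0609, -0.1442], [-0.0612, -0.316], [0.0911, -0.3163], [0.0914, -0.1445]]
t 9.1 tcp shelf 0.005472037740086636 -0.06405015002285672 0.09064294655876551 [-0.3  1.7 -0.1]
```

Request:
move_arm(
  deltas=[
    {"travel":[0.001,-0.01,0],"yaw":0,"hand":-1},
    {"travel":[0.002,-0.02,0],"yaw":0,"hand":-1},
    {"travel":[0.003,-0.028,0],"yaw":0,"hand":-1},
    {"travel":[0.003,-0.032,0],"yaw":0,"hand":-1},
    {"travel":[0.003,-0.032,0],"yaw":0,"hand":-1},
  ],
)

```text
time: 9.65
ee_pos: [0.5205, -0.0313, 0.0906]
tool_rot: [0.669, 0.743, -0.0, 0.0]
force: [-0.5, 0.3, 0.3]
grip_width: 0.0857
gripper_force: 0.0
```

Request:
move_arm(
  deltas=[
    {"travel":[-0.002,0.02,0],"yaw":0,"hand":-1},
    {"travel":[-0.005,0.05,0],"yaw":0,"hand":-1},
    {"travel":[-0.01,0.09,0.06],"yaw":0,"hand":-1},
    {"travel":[-0.01,0.1,0.16],"yaw":0,"hand":-1},
    {"travel":[-0.01,0.1,0.26],"yaw":0,"hand":-1},
  ],
)

```text
time: 10.15
ee_pos: [0.5152, 0.0109, 0.1951]
tool_rot: [0.668, 0.744, -0.001, -0.001]
force: [0.8, 0.5, -0.0]
grip_width: 0.0855
gripper_force: 0.0
```

Request:
move_arm(
  deltas=[
    {"travel":[-0.05,0,0.1],"yaw":0,"hand":-1},
    {"travel":[-0.15,0,0.15],"yaw":0,"hand":-1},
    {"travel":[-0.25,0,0.15],"yaw":0,"hand":-1},
    {"travel":[-0.3,0,0.15],"yaw":0,"hand":-1},
    {"travel":[-0.3,0,0.15],"yaw":0,"hand":-1},
  ],
)

```text
time: 10.65
ee_pos: [0.3933, 0.0099, 0.255]
tool_rot: [0.668, 0.744, -0.0, -0.0]
force: [-0.4, -0.2, 0.9]
grip_width: 0.0852
gripper_force: 0.0
```

Run:
```python
from h import *
im=report();cv2.imwrite("pics/t6.png",im[:,:,::-1])
```

```text
hole px [426.06349206349205, 257.9079365079365] shelf 0.01509035992359525 -0.3019746001857797
box ((543.5694580078125, -161.53370666503906), (152.37472534179688, 240.56320190429688), 6.1328229904174805) 
corners shelf [[-0.0618, -0.0888], [-0.0613, -0.3294], [0.0911, -0.329], [0.0906, -0.0885]]
t 10.65 tcp shelf -0.116837242377237 -0.02267469896299284 0.2550411307946529 [-0.4 -0.2  0.9]
```

View pics/t6.png

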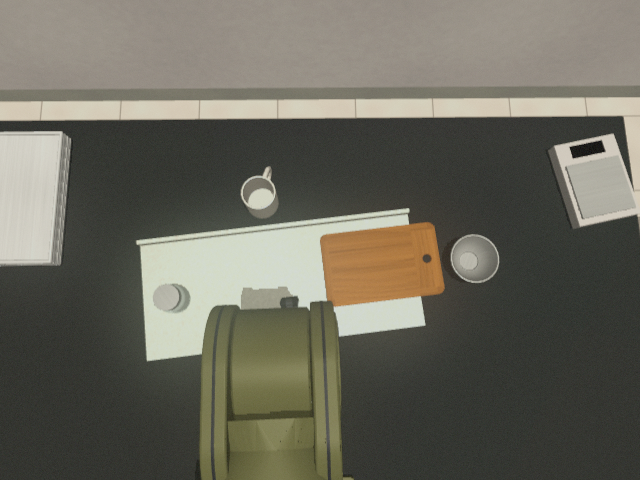

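The picture shows the board straight along the shelf. Its hole, at pixel (426, 258), lies over the dark counter past the free end (edge at about column 414). The jar, mug and bowl have not moved, and the arm is clear of everything.

```bash
python3 -c "
from station import r
print(r.close_job())"
```

```text
the job is handed in; nothing more can be done
None
```

The job is handed in: by the last top-camera measurement the board lies straight along the shelf with its hole centre about 22 mm past the free end, and the jar, mug and bowl did not visibly move; no verdict was returned.

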